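Put the four home-cinema remotes into their charging docks

TASK

Tidy up the cinema console: lay each of the four remote controls in the charging dock made for its length (longest remote in the longest dock, and so on down to the shortest), face up, lengthwise and flat on the dock's floor, either end first. Set each one down rather than dropping it, and leave the phone and the glasses case where they are.

Things in the scene. Friction and masses are not known exactly. Their poses are not given: they have to be found in the camera images.
- remote_long: the longest remote: black, a pale-grey display at one end, a pale ring and 15 small buttons, lying face up on the table; a box 180 (x) x 46 (y) x 22 (z) mm, about 130 g; origin at the centre of its underside, x along its length, z out of the button face. Loose.
- remote_medium: the second longest remote: black, a pale ring and eight buttons, lying face up on the table; a box 140 (x) x 42 (y) x 22 (z) mm, about 100 g; origin at the centre of its underside, x along its length, z out of the button face. Loose.
- remote_short: the third longest remote: black, a pale ring and six buttons, lying face up on the table; a box 105 (x) x 38 (y) x 22 (z) mm, about 80 g; origin at the centre of its underside, x along its length, z out of the button face. Loose.
- remote_tiny: the shortest remote: black, a pale ring and two buttons, lying face up on the table; a box 75 (x) x 34 (y) x 22 (z) mm, about 60 g; origin at the centre of its underside, x along its length, z out of the button face. Loose.
- dock_long: the longest charging dock, for the 180 mm remote: low open aluminium tray, dark floor, 202 (x) x 64 (y) x 12 (z) mm; recess 196 x 58 mm; floor 4 mm, rim 12 mm above the table, rim 3 mm thick. The middle 50 mm of both long sides has no rim, so fingers can reach in beside the remote. Origin on the table under its centre, x along its length, z up. Fixed.
- dock_medium: the second longest charging dock, for the 140 mm remote: low open aluminium tray, dark floor, 162 (x) x 60 (y) x 12 (z) mm; recess 156 x 54 mm; floor 4 mm, rim 12 mm above the table, rim 3 mm thick. The middle 50 mm of both long sides has no rim, so fingers can reach in beside the remote. Origin on the table under its centre, x along its length, z up. Fixed.
- dock_short: the third longest charging dock, for the 105 mm remote: low open aluminium tray, dark floor, 127 (x) x 56 (y) x 12 (z) mm; recess 121 x 50 mm; floor 4 mm, rim 12 mm above the table, rim 3 mm thick. The middle 50 mm of both long sides has no rim, so fingers can reach in beside the remote. Origin on the table under its centre, x along its length, z up. Fixed.
- dock_tiny: the shortest charging dock, for the 75 mm remote: low open aluminium tray, dark floor, 97 (x) x 52 (y) x 12 (z) mm; recess 91 x 46 mm; floor 4 mm, rim 12 mm above the table, rim 3 mm thick. The middle 50 mm of both long sides has no rim, so fingers can reach in beside the remote. Origin on the table under its centre, x along its length, z up. Fixed.
- phone: bystander: a phone, a flat slab with a plain pale-grey glass face, black edges and no buttons, 74 (x) x 150 (y) x 9 (z) mm, lying beyond the remotes and docks; origin at the centre of its underside. Loose; to be left alone.
- glasses_case: bystander: a closed grey fabric-covered glasses case, 62 (x) x 160 (y) x 40 (z) mm, beyond the remotes and docks; origin at the centre of its underside. Loose; to be left alone.
There are look-alikes about, which are no part of the job. Leave any yellow look-alike of the remote_long alone.

How it is judged:
By the outcome, as a careful person would: the job done as asked, in the order asked, and still so for the second after the job is handed in, with the robot touching nothing.
It also fails if it takes over 90 s, if anything falls off the work surface, if the arm or the gripper's body presses on something with over 40 N, if the wrist force passes 120 N, or if a joint passes its speed limit or range.

ROBOT

A 6-joint arm with a two-finger parallel gripper is mounted at the origin on the work surface. World frame = base frame: x ahead of the robot, y to its left, z up, the work surface at z = 0. Lengths are in mm, angles in rad, forces in N, time in s.
With the tool pointing down it reaches from about 300 to 850 mm from the base axis. Payload 4.2 kg.
Tool frame: the origin (TCP) lies midway between the tips of the shut fingers; the grasp point (between the pads) lies 19 mm behind it; z points along the fingers, y is the direction in which the jaws open and shut (so a half turn about z gives the same grasp; the last joint's range is limited). The gripper opens to 91 mm and grips with 3 to 60 N. Pads are 32 mm wide; open, the fingers measure 118 mm over their backs; the gripper's body (76 mm by 178 mm) begins 60 mm behind the grasp point.
Start: joints at [-1.276, 0.32, 1.565, -0, 1.257, -0.02], TCP at [178.039, -546.761, 190.776] pointing down, gripper open.
Joint ranges: [-3.11, 3.11], [-0.84, 2.01], [0.21, 2.61], [-1.34, 4.49], [0.05, 2.63], [-2.56, 2.56]. Speed limits (rad/s): [2.57, 2.57, 3.14, 3.14, 3.14, 3.14].

INTERFACE

Orientations are given as a unit quaternion [x, y, z, w].
In Python, from cell import bot, camera gives the robot as it stands.
- The arm moves only by the shell command python3 -m handwheel 'ROWS' [OPENING] [FORCE]. ROWS is JSON, one flat list of numbers, 6 for each row, row after row: the shift along the tool's x, y, z in m, then the turn, a rotation vector about the tool's x, y, z in rad. A call has 1 to 10 rows; each row is the pose to reach, as a shift and turn from the pose commanded when the call began, along the tool's axes at that moment; what a row does not reach only later rows make up. A row lasts 1/10 s, in which the tool goes at most 50 mm and 8.59 degrees, less where a joint would pass 70% of its speed; a pose out of reach is approached as far as the arm can. A call with a gripper value outside its range is refused whole. OPENING is the opening in per cent of the stroke, from 0 (shut) to 100 (fully open), set as the call begins (- or left out, the last holds). The fingers move at their own pace and stop on an object; FORCE is the grip in N (left out, the last holds). Time passes only in rows, so rows that repeat a pose let the fingers close. It gives the time, the measured TCP pose, the force and the opening at its end, in the units of the state.
- bot.sense(): the state, without advancing time (a new reading comes with each control period).
- camera(name): name is "scene" or "top"; returns a dict with "frame" (420x560x3 uint8, red, green, blue), "fx", "fy", "cx", "cy" (pixels), "R" (3x3) and "t" (3): a world point X has camera coordinates R X + t. Camera axes: x right, y down, z forward; pixel columns grow to the right and rows downward; lengths in mm; the calibration is good to about 2 mm. A picture is of the moment at which its call begins. There is no depth.
- bot.finish_job(): hands the job in, once; it reports no verdict.
The state is a dict: "time": time; "joint_positions": joint angles; "qd": joint speeds; "joint_torque": joint torques, N m; "tool_pos": TCP position; "orientation": TCP orientation; "wrist_force": force on the tool from outside, world axes, zero at the start; "ft_torque": the same for the moment, N m; "finger_gap": finger opening in mm.
Only numpy, scipy, OpenCV 4.12 (cv2) and the standard library are available. Lean on these libraries where they do the work, as an engineer would, in place of code of your own. Each camera call takes 0.05 s, during which the arm holds its last target.

## Working session

There is one attempt and no reset: what is moved stays moved. The work goes in short steps, Python scripts to look and compute and a shell command to move; the robot and the scene stay as the last step left them, time stands still between calls to the robot, and variables do not carry over. Pictures are saved under pics/ and viewed, and the job is handed in when it is done.

```bash
ls; mkdir -p pics; python3 - <<'E'
from cell import bot,camera
import cv2
for n in ("scene","top"):
    c=camera(n); cv2.imwrite(f"pics/{n}0.png",c["frame"][:,:,::-1]); print(n,c["fx"],c["fy"],c["cx"],c["cy"],c["R"],c["t"])
print(bot.sense())
E
```

```text
pics
scene 391.480956074713 391.480956074713 282.6531502992706 210.9522236627826 [[-0.72837537  0.68502325  0.01457652]
 [ 0.47381962  0.5189449  -0.71147112]
 [-0.49493867 -0.5113114  -0.70256414]] [ 387.45739839 -198.16526664 1383.08885346]
top 490.79758904994566 490.79758904994566 284.83038380621065 201.93077680476324 [[ 0.0229531  -0.99965575 -0.01270953]
 [-0.9804404  -0.02002257 -0.1957951 ]
 [ 0.19547322  0.01695504 -0.98056247]] [ -36.33389239  514.5355367  1457.62353976]
{'time': 0.1, 'joint_positions': array([-1.27601850e+00,  3.20249039e-01,  1.56552818e+00, -4.65377948e-05,
        1.25736119e+00, -1.99946871e-02]), 'qd': array([ 7.58687677e-05, -3.13901410e-03, -4.41697447e-03,  7.69542615e-04,
       -1.45722021e-04,  9.10775097e-04]), 'joint_torque': array([-1.20034103e-03, -4.13333273e+01, -2.32511044e+01,  7.28259422e-02,
        4.22467373e-02, -5.65267931e-05]), 'tool_pos': array([ 177.8743986 , -546.31009906,  190.00346075]), 'orientation': array([ 9.87638905e-01,  1.56744361e-01, -1.27774521e-04, -7.62565504e-04]), 'wrist_force': array([-0.4325835 , -0.14173011,  0.38397714]), 'ft_torque': array([0.02379245, 0.01451402, 0.01282955]), 'finger_gap': 91.05912026163611}
```

View pics/top0.png

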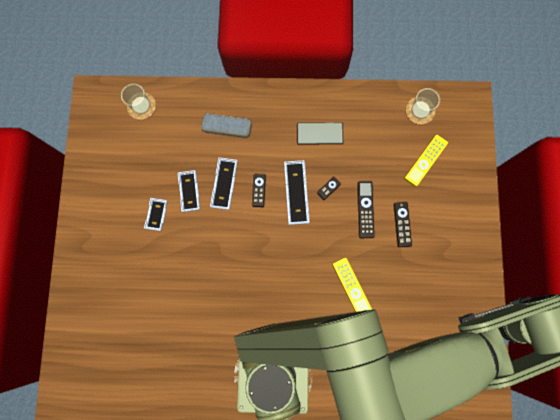

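View pics/scene0.png

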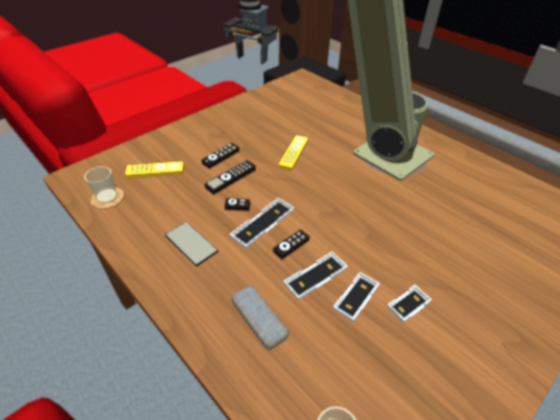

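Top view: the candidates for the long remote are the black one with a pale display at (366,209) and the yellow look-alikes at (426,160) and (352,287). The black one fits the description. The other black remotes are medium (403,224), short (259,190) and tiny (329,188). The docks from long to tiny are at (296,192), (223,183), (188,190) and (156,214). Next I'll measure positions and check an enlarged crop.

```bash
cat > h.py <<'E'
import numpy as np, cv2
from cell import bot,camera
def ray(c,uv,z):
    uv=np.atleast_2d(np.float64(uv)); d=np.c_[(uv[:,0]-c["cx"])/c["fx"],(uv[:,1]-c["cy"])/c["fy"],np.ones(len(uv))]@c["R"]
    o=-c["R"].T@c["t"]; return (o+d*((z-o[2])/d[:,2])[:,None])[:,:2]
def rect(pts):
    (x,y),(w,h),a=cv2.minAreaRect(np.float32(pts))
    if w<h: w,h,a=h,w,a+90
    a=(a+90)%180-90
    return [round(float(v),1) for v in (x,y,w,h,a)]
def mask(c,kind):
    im=cv2.resize(c["frame"],None,fx=4,fy=4,interpolation=cv2.INTER_CUBIC).astype(int)
    r,g,b=im[...,0],im[...,1],im[...,2]
    m=(im.max(2)<75)&(r-b<25) if kind=="dark" else ((b>120)&(abs(r-b)<60)) if kind=="rim" else (((im.max(2)<75)&(r-b<25))|((b>95)&(abs(r-b)<60)))
    return m.astype(np.uint8)
def find(c,boxes,z,kind):
    m=mask(c,kind); out={}
    for n,(u,v,w,h) in boxes.items():
        s=np.zeros_like(m); s[4*(v-h):4*(v+h),4*(u-w):4*(u+w)]=m[4*(v-h):4*(v+h),4*(u-w):4*(u+w)]
        cs,_=cv2.findContours(s,cv2.RETR_EXTERNAL,cv2.CHAIN_APPROX_NONE)
        k=max(cs,key=cv2.contourArea)[:,0,:]
        out[n]=rect(ray(c,(k+.5)/4-.5,z))
    return out
R={"long":(366,209,16,36),"medium":(403,224,17,30),"short":(259,190,13,24),"tiny":(329,188,17,17)}
D={"long":(296,192,20,40),"medium":(223,183,20,34),"short":(188,190,17,27),"tiny":(156,214,18,23)}
E
python3 - <<'E'
from h import *
c=camera("top")
print("remotes z22",find(c,R,22,"any")); print("remotes z11",find(c,R,11,"any")); print("docks",find(c,D,12,"any"))
for n,o in find(c,R,11,"any").items(): pass
cv2.imwrite("pics/crop1.png",cv2.resize(c["frame"][130:270,130:450,::-1],None,fx=2.5,fy=2.5,interpolation=cv2.INTER_CUBIC))
E
```

```text
remotes z22 {'long': [503.7, -276.4, 176.7, 44.2, 1.5], 'medium': [458.8, -389.8, 137.3, 41.5, 4.0], 'short': [557.2, 59.1, 103.4, 35.6, -0.9], 'tiny': [568.1, -160.8, 73.7, 32.4, -45.2]}
remotes z11 {'long': [505.7, -278.0, 177.9, 44.5, 1.5], 'medium': [460.5, -392.2, 138.3, 41.8, 4.0], 'short': [559.6, 59.9, 104.2, 35.9, -0.9], 'tiny': [570.6, -161.6, 74.2, 32.6, -45.2]}
docks {'long': [557.0, -59.7, 208.1, 69.5, 5.2], 'medium': [580.9, 172.3, 168.0, 66.7, -6.4], 'short': [554.3, 282.9, 133.3, 62.3, 9.3], 'tiny': [476.3, 382.1, 102.3, 59.9, -7.7]}
```

View pics/crop1.png

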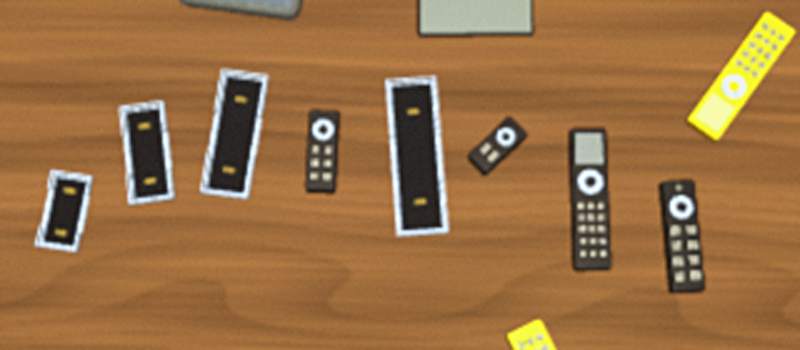

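The crop confirms the remotes: long with a pale display and 15 buttons at (366,209), medium with eight, short with six and tiny with two. The measured sizes agree with the listed ones. Next is a small calculator for the moves.

```bash
cat > go.py <<'E'
import sys, numpy as np
from scipy.spatial.transform import Rotation as Ro
from cell import bot
x,y,z,a=map(float,sys.argv[1:5]); s=bot.sense()
R0=Ro.from_quat(s["orientation"]); R1=Ro.from_euler("z",a,degrees=True)*Ro.from_euler("x",180,degrees=True)
d=R0.inv().apply(np.array([x,y,z])-s["tool_pos"])/1000; v=(R0.inv()*R1).as_rotvec()
print("shift m",d.round(4),"dist",round(float(np.linalg.norm(d)),3),"turn",v.round(4),"t",round(s["time"],2),"gap",round(s["finger_gap"],1))
E
python3 go.py 504 -277 120 1.5
```

```text
shift m [ 0.3935 -0.1551  0.0703] dist 0.429 turn [-1.300e-03  2.000e-04  2.886e-01] t 0.15 gap 91.3
```

```bash
python3 -m handwheel '[0.04,-0.016,0.007,0,0,0.1, 0.08,-0.032,0.014,0,0,0.2, 0.12,-0.047,0.021,0,0,0.289, 0.16,-0.063,0.028,0,0,0.289, 0.2,-0.079,0.035,0,0,0.289, 0.24,-0.095,0.042,0,0,0.289, 0.28,-0.11,0.05,0,0,0.289, 0.32,-0.126,0.057,0,0,0.289, 0.36,-0.142,0.064,0,0,0.289, 0.3935,-0.155,0.07,0,0,0.289]' 85 30; python3 go.py 504 -277 50 1.5
```

```text
time: 1.15
tool_pos: [505.5, -275.7, 120.1]
orientation: [1.0, 0.013, -0.0, -0.0]
wrist_force: [0.7, 0.5, 0.7]
finger_gap: 77.5
shift m [-0.0015  0.0013  0.0701] dist 0.07 turn [-0.0004  0.0004  0.0005] t 1.15 gap 77.5
```

```bash
python3 -m handwheel '[0,0,0.03,0,0,0, 0,0,0.06,0,0,0, 0,0,0.085,0,0,0, 0,0,0.085,0,0,0]'; python3 go.py 504 -277 4 1.5; python3 - <<'E'
from h import *
cv2.imwrite("pics/a1.png",cv2.resize(camera("scene")["frame"][120:260,150:350,::-1],None,fx=4,fy=4))
E
```

```text
time: 1.55
tool_pos: [501.5, -275.8, 32.2]
orientation: [1.0, 0.013, -0.004, -0.002]
wrist_force: [0.4, 0.5, -0.1]
finger_gap: 77.3
shift m [0.0027 0.0014 0.0282] dist 0.028 turn [-0.0043  0.0073  0.    ] t 1.55 gap 77.3
```

View pics/a1.png

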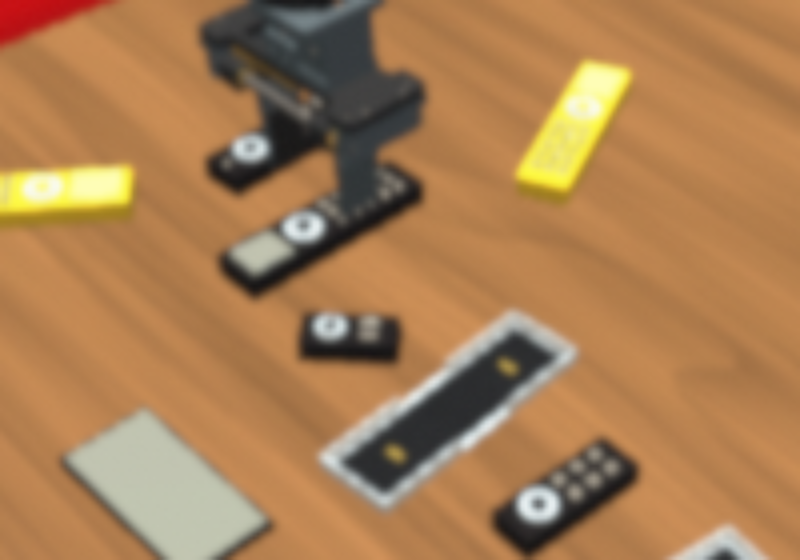

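The scene crop shows the fingers astride the black long remote, with the display and ring at about (270,240). I'll go down the rest of the way and close.

```bash
python3 -m handwheel '[0.002,0.001,0.014,0,0,0, 0.002,0.001,0.027,0,0,0, 0.002,0.001,0.027,0,0,0, 0.002,0.001,0.027,0,0,0]'; python3 go.py 504 -277 4 1.5
```

```text
time: 2.0
tool_pos: [506.2, -278.6, 8.7]
orientation: [1.0, 0.013, -0.0, 0.0]
wrist_force: [0.8, -0.5, 0.4]
finger_gap: 77.6
shift m [-0.0021 -0.0016  0.0047] dist 0.005 turn [ 0.      0.0002 -0.0005] t 2.0 gap 77.6
```

```bash
python3 -m handwheel '[0,0,0.0045,0,0,0, 0,0,0.0045,0,0,0, 0,0,0.0045,0,0,0]';  python3 -m handwheel '[0,0,0,0,0,0, 0,0,0,0,0,0, 0,0,0,0,0,0, 0,0,0,0,0,0, 0,0,0,0,0,0, 0,0,0,0,0,0]' 30 30; python3 go.py 504 -277 100 1.5
```

```text
time: 2.3
tool_pos: [506.3, -278.6, 4.4]
orientation: [1.0, 0.013, 0.0, 0.0]
wrist_force: [0.9, 0.7, 0.5]
finger_gap: 77.2
time: 2.9
tool_pos: [506.3, -278.5, 4.3]
orientation: [1.0, 0.013, 0.0, 0.0]
wrist_force: [-0.1, 0.2, 0.1]
finger_gap: 32.2
shift m [-0.0022 -0.0016 -0.0957] dist 0.096 turn [ 0.0001 -0.0001 -0.0004] t 2.9 gap 32.2
```

```bash
python3 - <<'E'
from h import *
cv2.imwrite("pics/a2.png",cv2.resize(camera("scene")["frame"][120:260,150:350,::-1],None,fx=4,fy=4))
c=camera("top")["frame"]; cv2.imwrite("pics/a2t.png",cv2.resize(c[130:270,280:450,::-1],None,fx=4,fy=4))
print(bot.sense()["finger_gap"])
E
```

```text
27.55287469210475
```

View pics/a2.png

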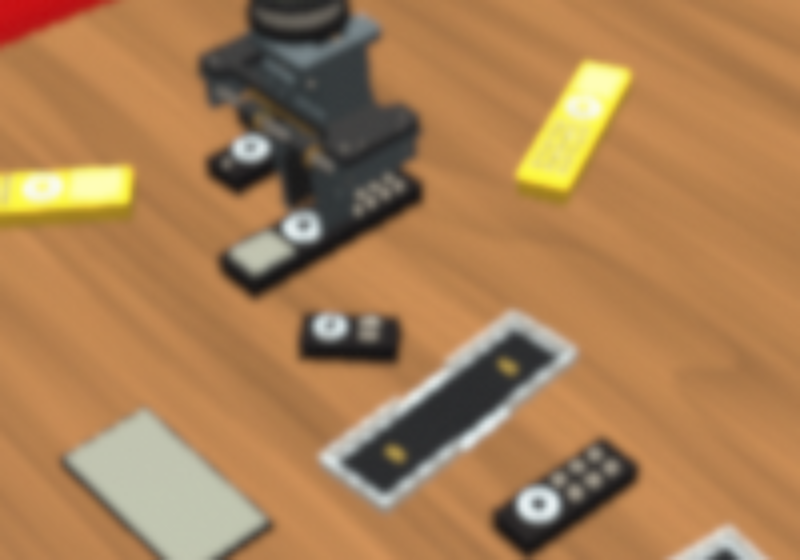

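View pics/a2t.png

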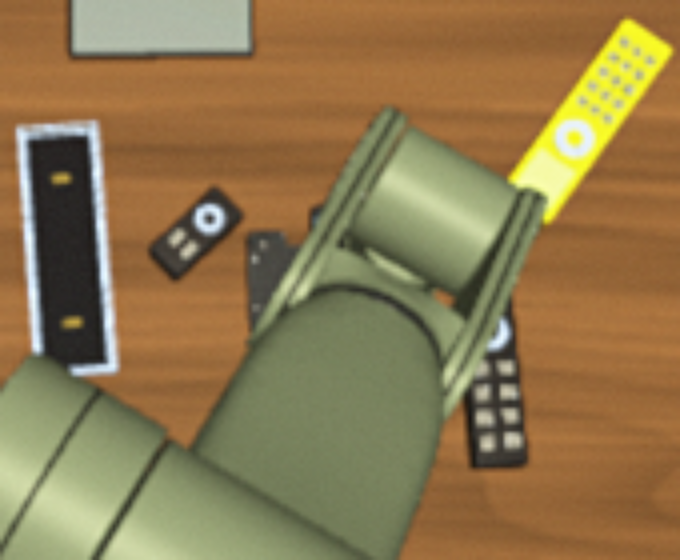

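```bash
python3 - <<'E'
from h import *
c=camera("scene"); im=cv2.resize(c["frame"][120:260,150:350,::-1],None,fx=4,fy=4,interpolation=cv2.INTER_CUBIC)
def pr(X):
    p=c["R"]@np.array(X,float)+c["t"]; return (int((c["fx"]*p[0]/p[2]+c["cx"]-150)*4+2),int((c["fy"]*p[1]/p[2]+c["cy"]-120)*4+2))
s=bot.sense(); x,y,z=s["tool_pos"]; print(s["tool_pos"],s["finger_gap"])
for yy,col in ((-14,(0,255,0)),(14,(0,0,255))):
    cv2.line(im,pr((x,y+yy,z)),pr((x,y+yy,z+40)),col,2)
a=np.radians(1.5);u=np.array([np.cos(a),np.sin(a)])*90;v=np.array([-np.sin(a),np.cos(a)])*23
P=[pr((504+p[0],-277+p[1],22)) for p in (u+v,u-v,-u-v,-u+v)]
cv2.polylines(im,[np.array(P)],True,(255,255,0),1); cv2.imwrite("pics/a3.png",im)
E
```

```text
[ 506.27109322 -278.52132008    4.26564429] 27.553588210540198
```

View pics/a3.png

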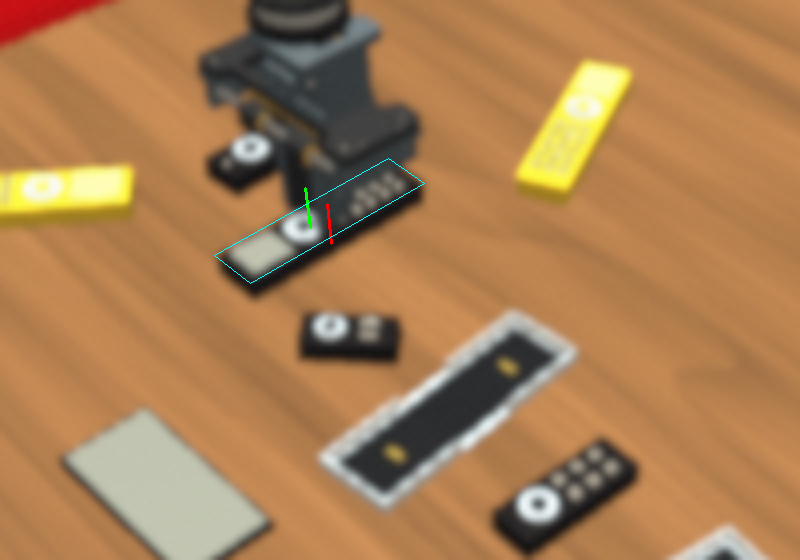

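```bash
python3 -m handwheel '[0,0,0,0,0,0, 0,0,0,0,0,0, 0,0,0,0,0,0, 0,0,0,0,0,0, 0,0,0,0,0,0, 0,0,0,0,0,0]' 85; python3 - <<'E'
from h import *
c=camera("scene"); im=cv2.resize(c["frame"][120:220,180:280,::-1],None,fx=6,fy=6,interpolation=cv2.INTER_CUBIC)
def pr(X):
    p=c["R"]@np.array(X,float)+c["t"]; return (int((c["fx"]*p[0]/p[2]+c["cx"]-180)*6+2),int((c["fy"]*p[1]/p[2]+c["cy"]-120)*6+2))
s=bot.sense(); x,y,z=s["tool_pos"]; print(s["tool_pos"],s["finger_gap"])
for yy,col in ((-39,(0,255,0)),(39,(0,0,255))):
    cv2.line(im,pr((x,y+yy,z)),pr((x,y+yy,z+40)),col,1)
cv2.imwrite("pics/a4.png",im)
E
```

```text
time: 3.65
tool_pos: [506.2, -278.5, 4.2]
orientation: [1.0, 0.013, 0.0, 0.0]
wrist_force: [0.3, -1.4, -0.1]
finger_gap: 72.5
[ 506.24787364 -278.50294302    4.27297889] 76.28023568387113
```

View pics/a4.png

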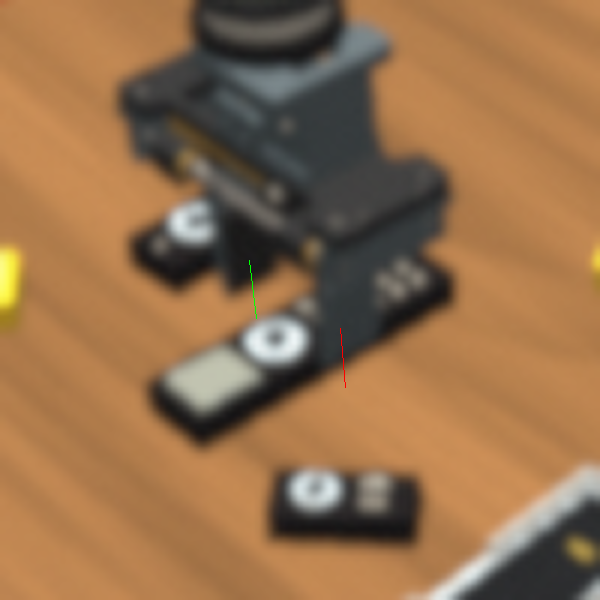

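The picture shows the fingertips about 20 mm higher than the reported TCP, so the jaws shut above the remote. They touched nothing. I'll check the offset against the start picture, where the arm was at rest.

```bash
python3 - <<'E'
from h import *
c=camera("scene"); im=cv2.imread("pics/scene0.png"); im=cv2.resize(im[0:90,200:310],None,fx=6,fy=6,interpolation=cv2.INTER_CUBIC)
def pr(X):
    p=c["R"]@np.array(X,float)+c["t"]; return (int((c["fx"]*p[0]/p[2]+c["cx"]-200)*6+2),int((c["fy"]*p[1]/p[2]+c["cy"])*6+2))
from scipy.spatial.transform import Rotation as Ro
Y=Ro.from_quat([.98764,.15674,0,0]).apply([0,1,0]); o=np.array([178,-546.5,190])
for k,col in ((45.5,(0,255,0)),(-45.5,(0,0,255))):
    cv2.line(im,pr(o+k*Y),pr(o+k*Y+[0,0,19]),col,1)
cv2.imwrite("pics/a5.png",im)
E
```

```text
(no output)
```

View pics/a5.png

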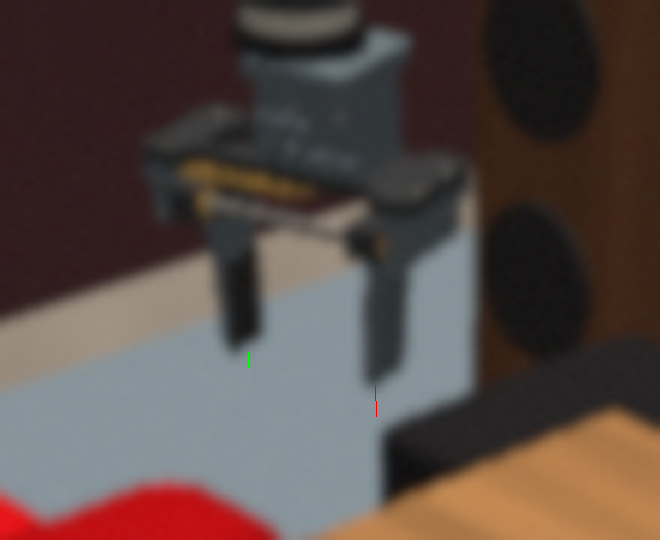

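The reported TCP lies about 19–20 mm beyond the real fingertips, since the top ends of the 19 mm lines meet the tips. I'll go lower and watch the force.

```bash
python3 -m handwheel '[0,0,0.004,0,0,0, 0,0,0.008,0,0,0, 0,0,0.012,0,0,0, 0,0,0.012,0,0,0]' ; python3 - <<'E'
from h import *
c=camera("scene"); im=cv2.resize(c["frame"][120:220,180:280,::-1],None,fx=6,fy=6,interpolation=cv2.INTER_CUBIC)
cv2.imwrite("pics/a6.png",im); print(bot.sense()["wrist_force"])
E
```

```text
time: 4.15
tool_pos: [505.6, -278.1, -8.6]
orientation: [1.0, 0.013, -0.001, -0.0]
wrist_force: [0.8, 0.2, -0.6]
finger_gap: 77.5
[-0.03788929 -0.07835178  0.90479872]
```

View pics/a6.png

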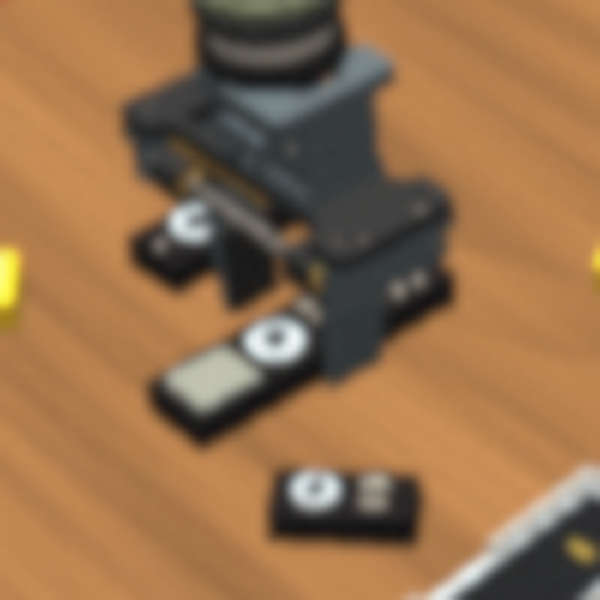

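```bash
python3 -m handwheel '[0,0,0.002,0,0,0, 0,0,0.004,0,0,0, 0,0,0.006,0,0,0, 0,0,0.006,0,0,0]';python3 -m handwheel '[0,0,0,0,0,0, 0,0,0,0,0,0, 0,0,0,0,0,0, 0,0,0,0,0,0, 0,0,0,0,0,0, 0,0,0,0,0,0, 0,0,0,0,0,0]' 30 30
```

```text
time: 4.6
tool_pos: [506.0, -278.4, -14.0]
orientation: [1.0, 0.013, -0.0, -0.0]
wrist_force: [-0.8, 0.3, 0.1]
finger_gap: 77.7
time: 5.3
tool_pos: [506.2, -278.4, -13.7]
orientation: [1.0, 0.013, 0.0, -0.0]
wrist_force: [-0.7, 1.0, 0.6]
finger_gap: 45.7
```

Gripped, with a gap of 45.7 mm against the 46 mm remote. Lift next.

```bash
python3 -m handwheel '[0,0,-0.015,0,0,0, 0,0,-0.035,0,0,0, 0,0,-0.055,0,0,0, 0,0,-0.07,0,0,0, 0,0,-0.07,0,0,0, 0,0,-0.07,0,0,0]'; python3 go.py 558.5 -59.5 46 5.2
```

```text
time: 5.9
tool_pos: [505.9, -278.4, 55.8]
orientation: [1.0, 0.013, -0.0, -0.0]
wrist_force: [-0.6, 0.0, -1.8]
finger_gap: 45.5
shift m [ 0.0583 -0.2174  0.0098] dist 0.225 turn [-0.0001  0.0005 -0.0649] t 5.9 gap 45.5
```

```bash
python3 -m handwheel '[0.007,-0.025,0,0,0,0, 0.014,-0.06,0,0,0,-0.02, 0.024,-0.095,0,0,0,-0.04, 0.034,-0.13,0,0,0,-0.065, 0.044,-0.165,0,0,0,-0.065, 0.052,-0.195,0.005,0,0,-0.065, 0.0583,-0.2174,0.01,0,0,-0.065, 0.0583,-0.2174,0.01,0,0,-0.065, 0.0583,-0.2174,0.01,0,0,-0.065, 0.0583,-0.2174,0.01,0,0,-0.065]'; python3 go.py 558.5 -59.5 3 5.2;  python3 - <<'E'
from h import *
cv2.imwrite("pics/b1.png",cv2.resize(camera("scene")["frame"][150:290,200:360,::-1],None,fx=4,fy=4,interpolation=cv2.INTER_CUBIC))
c=camera("top")["frame"]; cv2.imwrite("pics/b1t.png",cv2.resize(c[120:260,200:400,::-1],None,fx=4,fy=4,interpolation=cv2.INTER_CUBIC))
E
```

```text
time: 6.9
tool_pos: [558.3, -60.4, 45.6]
orientation: [0.999, 0.045, -0.001, 0.0]
wrist_force: [0.3, 0.0, -2.1]
finger_gap: 46.0
shift m [ 0.0003 -0.0009  0.0426] dist 0.043 turn [ 0.0002  0.0013 -0.0006] t 6.9 gap 46.0
```

View pics/b1.png

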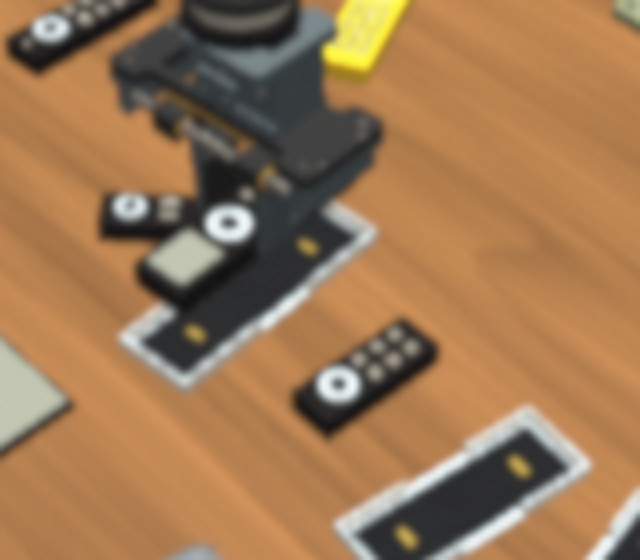

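View pics/b1t.png

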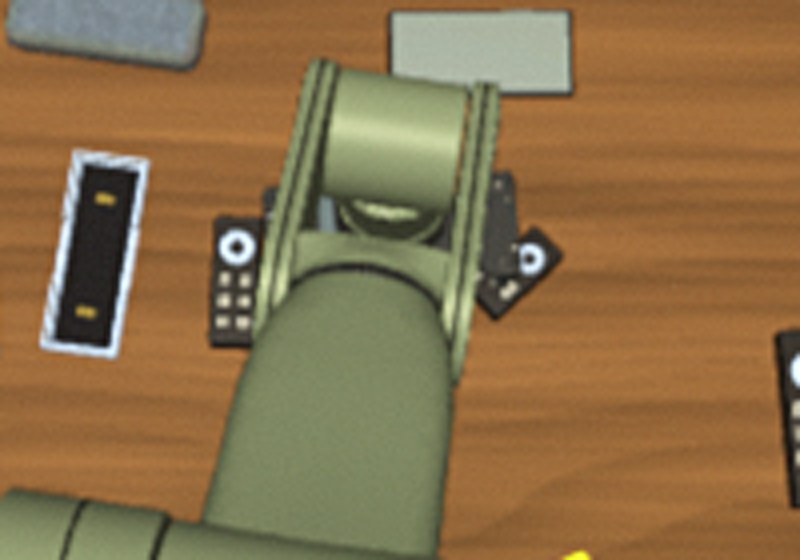

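The scene view shows the long remote level in the jaws above its dock and parallel to it, with the display at crop (185,255). The tiny remote is clear beside it. Lower it, then release with a small opening.

```bash
python3 -m handwheel '[0,-0.001,0.015,0,0,0, 0,-0.001,0.03,0,0,0, 0,-0.001,0.04,0,0,0, 0,-0.001,0.046,0,0,0, 0,-0.001,0.05,0,0,0, 0,-0.001,0.052,0,0,0, 0,-0.001,0.053,0,0,0, 0,-0.001,0.053,0,0,0, 0,-0.001,0.053,0,0,0]'
```

```text
time: 7.9
tool_pos: [559.1, -58.7, -6.4]
orientation: [0.999, 0.045, 0.0, 0.0]
wrist_force: [0.4, -0.6, -2.1]
finger_gap: 45.9
```

```bash
python3 -m handwheel '[-0.0004,0.0008,0.001,0,0,0, -0.0004,0.0008,0.002,0,0,0, -0.0004,0.0008,0.003,0,0,0, -0.0004,0.0008,0.003,0,0,0]'
```

```text
time: 8.3
tool_pos: [558.6, -59.6, -9.6]
orientation: [0.999, 0.045, 0.0, 0.0]
wrist_force: [-0.7, -0.6, 0.1]
finger_gap: 45.9
```

```bash
python3 -m handwheel '[0,0,0.0007,0,0,0, 0,0,0.0007,0,0,0]'
```

```text
time: 8.5
tool_pos: [558.6, -59.5, -9.7]
orientation: [0.999, 0.045, 0.0, 0.0]
wrist_force: [-1.5, 0.2, 5.6]
finger_gap: 45.6
```

Contact with the dock floor at 5.6 N. Release and rise.

```bash
python3 -m handwheel '[0,0,0,0,0,0, 0,0,0,0,0,0, 0,0,0,0,0,0, 0,0,0,0,0,0]' 64; python3 -m handwheel '[0,0,-0.015,0,0,0, 0,0,-0.04,0,0,0, 0,0,-0.07,0,0,0, 0,0,-0.1,0,0,0, 0,0,-0.1,0,0,0]'; python3 go.py 460 -391 60 4
```

```text
time: 8.9
tool_pos: [558.5, -59.5, -10.6]
orientation: [0.999, 0.045, -0.0, 0.0]
wrist_force: [0.9, -0.1, -0.2]
finger_gap: 58.4
time: 9.4
tool_pos: [561.6, -59.9, 93.7]
orientation: [0.999, 0.045, 0.004, 0.001]
wrist_force: [1.1, -0.4, 0.0]
finger_gap: 58.4
shift m [-0.1315  0.3205  0.0331] dist 0.348 turn [ 0.0019 -0.0088  0.021 ] t 9.4 gap 58.4
```

```bash
python3 -m handwheel '[-0.0165,0.04,0,0,0,0, -0.033,0.08,0,0,0,0.01, -0.049,0.12,0,0,0,0.021, -0.066,0.16,0,0,0,0.021, -0.082,0.2,0.01,0,0,0.021, -0.099,0.24,0.02,0,0,0.021, -0.115,0.28,0.03,0,0,0.021, -0.1315,0.3205,0.033,0,0,0.021, -0.1315,0.3205,0.033,0,0,0.021, -0.1315,0.3205,0.033,0,0,0.021]' 75;  python3 go.py 460 -392 60 4; python3 - <<'E'
from h import *
c=camera("top"); print(find(c,{"long":D["long"]},12,"any")); print(find(c,{"long":(296,192,14,33)},26,"dark"))
cv2.imwrite("pics/c1t.png",cv2.resize(c["frame"][140:250,230:390,::-1],None,fx=5,fy=5,interpolation=cv2.INTER_CUBIC))
cv2.imwrite("pics/c1.png",cv2.resize(camera("scene")["frame"][120:260,150:350,::-1],None,fx=4,fy=4,interpolation=cv2.INTER_CUBIC))
E
```

```text
time: 10.4
tool_pos: [455.6, -390.8, 55.3]
orientation: [0.999, 0.034, -0.001, -0.001]
wrist_force: [-0.3, 0.4, -0.7]
finger_gap: 68.2
shift m [ 0.0043  0.0015 -0.0047] dist 0.007 turn [-0.0018  0.0013 -0.0022] t 10.4 gap 68.2
{'long': [557.1, -59.7, 208.1, 69.5, 5.2]}
{'long': [552.7, -59.9, 182.8, 46.9, 5.3]}
```

View pics/c1t.png

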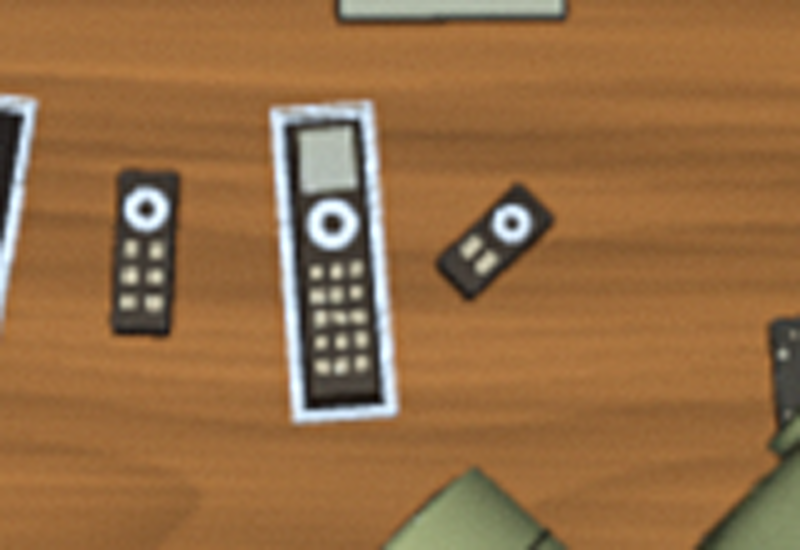

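View pics/c1.png

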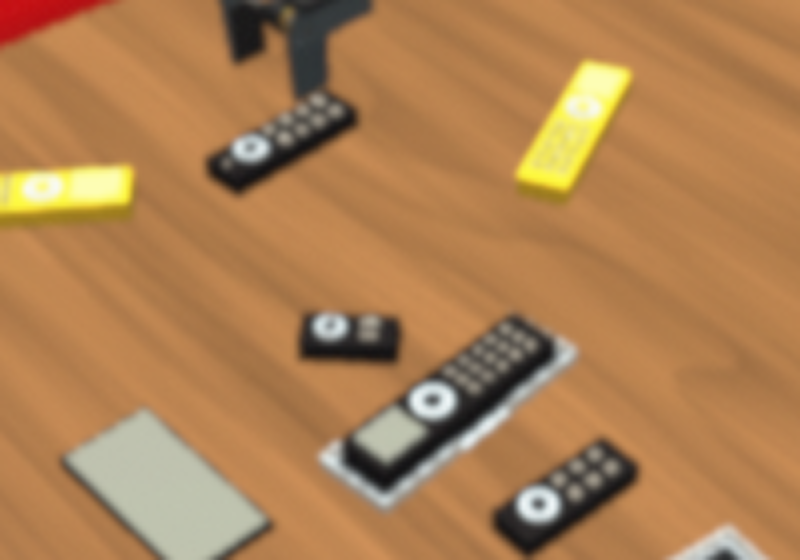

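The long remote lies inside its dock, flat and parallel, with display and buttons facing up. The jaws now hang over the medium remote at crop (285,140).

```bash
python3 -m handwheel '[0.004,0.001,0.01,0,0,0, 0.004,0.001,0.03,0,0,0, 0.004,0.001,0.045,0,0,0, 0.004,0.001,0.05,0,0,0, 0.004,0.001,0.05,0,0,0, 0.004,0.001,0.05,0,0,0]'; python3 go.py 460 -391.5 -14 4
```

```text
time: 11.1
tool_pos: [461.3, -391.2, 7.0]
orientation: [0.999, 0.035, 0.0, 0.0]
wrist_force: [-0.5, 0.4, -0.6]
finger_gap: 68.6
shift m [-0.0014  0.0002  0.021 ] dist 0.021 turn [ 0.0007 -0.0007  0.0008] t 11.1 gap 68.6
```

```bash
python3 -m handwheel '[-0.001,0,0.007,0,0,0, -0.001,0,0.014,0,0,0, -0.001,0,0.019,0,0,0, -0.001,0,0.021,0,0,0, -0.001,0,0.021,0,0,0]'; python3 -m handwheel '[0,0,0,0,0,0, 0,0,0,0,0,0, 0,0,0,0,0,0, 0,0,0,0,0,0, 0,0,0,0,0,0, 0,0,0,0,0,0]' 30 30;python3 -m handwheel '[0,0,-0.015,0,0,0, 0,0,-0.035,0,0,0, 0,0,-0.055,0,0,0, 0,0,-0.075,0,0,0, 0,0,-0.075,0,0,0, 0,0,-0.075,0,0,0]'; python3 go.py 580.5 172.3 56 -6.4
```

```text
time: 11.6
tool_pos: [459.4, -391.3, -14.9]
orientation: [0.999, 0.035, -0.0, -0.0]
wrist_force: [0.5, -0.5, 0.3]
finger_gap: 68.2
time: 12.2
tool_pos: [459.8, -391.5, -14.2]
orientation: [0.999, 0.035, 0.0, 0.0]
wrist_force: [-0.5, 0.3, 1.5]
finger_gap: 42.2
time: 12.8
tool_pos: [459.4, -391.2, 60.2]
orientation: [0.999, 0.035, -0.0, -0.0]
wrist_force: [-0.7, 0.6, -1.1]
finger_gap: 41.8
shift m [ 0.1601 -0.5537  0.0042] dist 0.576 turn [-1.000e-04  2.000e-04  1.815e-01] t 12.8 gap 41.8
```

```bash
python3 -m handwheel '[0.007,-0.025,0,0,0,0.02, 0.02,-0.065,0,0,0,0.05, 0.033,-0.11,0,0,0,0.08, 0.046,-0.155,0,0,0,0.11, 0.059,-0.2,0,0,0,0.14, 0.072,-0.245,0,0,0,0.18, 0.085,-0.29,0,0,0,0.1815, 0.098,-0.335,0,0,0,0.1815, 0.111,-0.38,0,0,0,0.1815, 0.122,-0.42,0,0,0,0.1815]'; python3 go.py 580.5 172.3 56 -6.4
```

```text
time: 13.8
tool_pos: [551.1, 38.3, 58.9]
orientation: [0.998, -0.055, -0.001, 0.0]
wrist_force: [0.7, -0.8, -1.1]
finger_gap: 41.9
shift m [ 0.0143 -0.1364  0.0028] dist 0.137 turn [0.0004 0.0028 0.0006] t 13.8 gap 41.9
```

```bash
python3 -m handwheel '[0.004,-0.04,0,0,0,0, 0.008,-0.08,0,0,0,0, 0.011,-0.11,0,0,0,0, 0.0135,-0.13,0.005,0,0,0, 0.0135,-0.138,0.01,0,0,0, 0.0135,-0.138,0.02,0,0,0, 0.0135,-0.138,0.03,0,0,0, 0.0135,-0.138,0.03,0,0,0, 0.0135,-0.138,0.03,0,0,0]'; python3 go.py 580.5 172.3 -9.7 -6.4;  python3 - <<'E'
from h import *
cv2.imwrite("pics/d1.png",cv2.resize(camera("scene")["frame"][190:330,240:420,::-1],None,fx=4,fy=4,interpolation=cv2.INTER_CUBIC))
E
```

```text
time: 14.7
tool_pos: [580.5, 170.5, 30.0]
orientation: [0.998, -0.057, -0.001, 0.0]
wrist_force: [-0.5, 0.5, -1.2]
finger_gap: 42.0
shift m [-0.0002 -0.0019  0.0397] dist 0.04 turn [ 0.0007  0.0011 -0.0015] t 14.7 gap 42.0
```

View pics/d1.png

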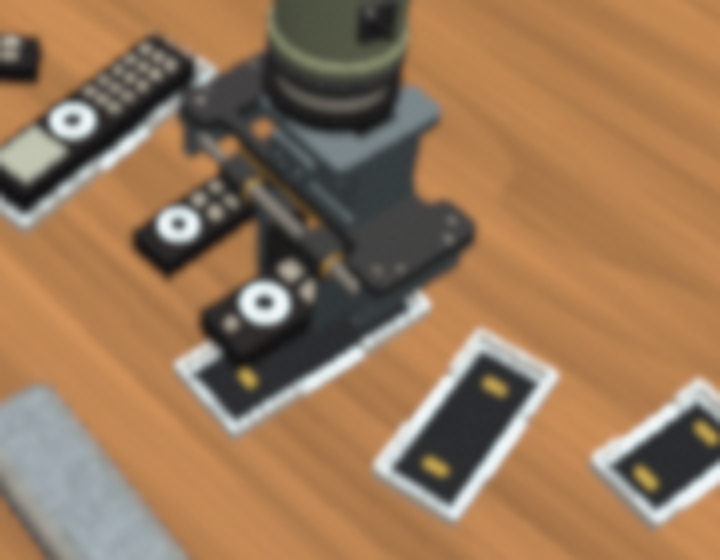

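The medium remote is held level over its dock and parallel to it. Lower it.

```bash
python3 -m handwheel '[0,-0.001,0.012,0,0,0, 0,-0.001,0.024,0,0,0, 0,-0.001,0.032,0,0,0, 0,-0.001,0.036,0,0,0, 0,-0.001,0.038,0,0,0, 0,-0.001,0.038,0,0,0, 0,-0.001,0.038,0,0,0]'; python3 go.py 580.5 172.3 -10.2 -6.4
```

```text
time: 15.45
tool_pos: [581.3, 172.8, -7.2]
orientation: [0.998, -0.056, 0.0, -0.0]
wrist_force: [-0.7, -0.1, -0.2]
finger_gap: 41.8
shift m [-0.0007  0.0006  0.003 ] dist 0.003 turn [-0.0002 -0.0007  0.0001] t 15.45 gap 41.8
```

```bash
python3 -m handwheel '[-0.0006,0.0005,0.001,0,0,0, -0.0006,0.0005,0.002,0,0,0, -0.0006,0.0005,0.003,0,0,0, -0.0006,0.0005,0.003,0,0,0]'
```

```text
time: 15.85
tool_pos: [580.4, 172.3, -10.2]
orientation: [0.998, -0.056, 0.0, -0.0]
wrist_force: [-1.0, -0.2, 1.1]
finger_gap: 41.8
```

```bash
python3 -m handwheel '[0,0,0.0005,0,0,0, 0,0,0.0005,0,0,0]'
```

```text
time: 16.05
tool_pos: [580.5, 172.3, -10.2]
orientation: [0.998, -0.056, 0.0, -0.0]
wrist_force: [-2.1, -0.1, 5.0]
finger_gap: 42.0
```

```bash
python3 -m handwheel '[0,0,0,0,0,0, 0,0,0,0,0,0, 0,0,0,0,0,0, 0,0,0,0,0,0]' 60; python3 -m handwheel '[0,0,-0.015,0,0,0, 0,0,-0.035,0,0,0, 0,0,-0.055,0,0,0, 0,0,-0.07,0,0,0, 0,0,-0.07,0,0,0, 0,0,-0.07,0,0,0]'; python3 go.py 558.5 59.5 30 -0.9
```

```text
time: 16.45
tool_pos: [580.3, 172.3, -11.2]
orientation: [0.998, -0.056, -0.0, 0.0]
wrist_force: [-0.2, 0.4, 0.5]
finger_gap: 54.4
time: 17.05
tool_pos: [580.1, 172.2, 58.7]
orientation: [0.998, -0.056, -0.0, 0.0]
wrist_force: [1.6, 0.5, 0.4]
finger_gap: 55.0
shift m [-0.0089  0.1144  0.0287] dist 0.118 turn [ 0.0002  0.0002 -0.096 ] t 17.05 gap 55.0
```

```bash
python3 -m handwheel '[-0.003,0.035,0,0,0,-0.03, -0.006,0.07,0.005,0,0,-0.06, -0.008,0.1,0.015,0,0,-0.096, -0.0089,0.1144,0.0287,0,0,-0.096, -0.0089,0.1144,0.0287,0,0,-0.096, -0.0089,0.1144,0.0287,0,0,-0.096]' 70; python3 go.py 558.5 59.5 -14 -0.9; python3 - <<'E'
from h import *
cv2.imwrite("pics/e1.png",cv2.resize(camera("scene")["frame"][190:330,220:400,::-1],None,fx=4,fy=4,interpolation=cv2.INTER_CUBIC))
E
```

```text
time: 17.65
tool_pos: [558.3, 59.8, 29.6]
orientation: [1.0, -0.008, -0.001, -0.0]
wrist_force: [0.2, 0.3, 0.6]
finger_gap: 63.7
shift m [0.0002 0.0003 0.0436] dist 0.044 turn [-0.0001  0.0016 -0.0008] t 17.65 gap 63.7
```

View pics/e1.png

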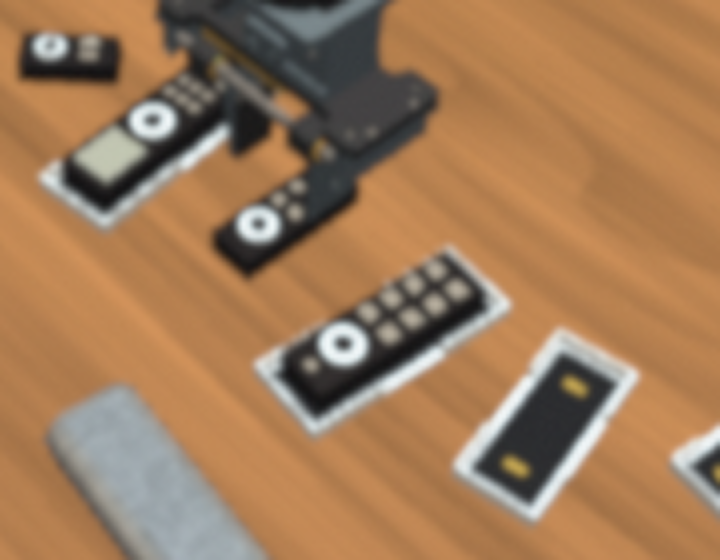

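The medium remote sits flat in its dock. The jaws are over the short remote, so I'll descend and grip it.

```bash
python3 -m handwheel '[0,0,0.012,0,0,0, 0,0,0.024,0,0,0, 0,0,0.034,0,0,0, 0,0,0.04,0,0,0, 0,0,0.043,0,0,0, 0,0,0.043,0,0,0, 0,0,0.043,0,0,0]'; python3 go.py 558.5 59.5 -14 -0.9; python3 -m handwheel '[0,0,0,0,0,0, 0,0,0,0,0,0, 0,0,0,0,0,0, 0,0,0,0,0,0, 0,0,0,0,0,0, 0,0,0,0,0,0]' 20 30
```

```text
time: 18.4
tool_pos: [559.0, 59.6, -12.5]
orientation: [1.0, -0.008, 0.0, 0.0]
wrist_force: [0.1, -0.8, 0.7]
finger_gap: 63.9
shift m [-0.0005  0.0001  0.0015] dist 0.002 turn [ 0.     -0.0005 -0.0001] t 18.4 gap 63.9
time: 19.0
tool_pos: [558.9, 59.6, -12.4]
orientation: [1.0, -0.008, 0.0, 0.0]
wrist_force: [-1.4, -0.2, 1.8]
finger_gap: 37.9
```

```bash
python3 -m handwheel '[0,0,-0.015,0,0,0, 0,0,-0.035,0,0,0, 0,0,-0.055,0,0,0, 0,0,-0.075,0,0,0, 0,0,-0.075,0,0,0, 0,0,-0.075,0,0,0]'; python3 go.py 554.3 282.9 62 9.3
```

```text
time: 19.6
tool_pos: [558.4, 59.5, 62.0]
orientation: [1.0, -0.008, -0.0, 0.0]
wrist_force: [-0.6, -0.8, -1.6]
finger_gap: 37.6
shift m [-7.700e-03 -2.233e-01 -1.000e-04] dist 0.223 turn [ 1.00e-04  2.00e-04 -1.78e-01] t 19.6 gap 37.6
```

```bash
python3 -m handwheel '[-0.001,-0.025,0,0,0,-0.03, -0.002,-0.065,0,0,0,-0.06, -0.003,-0.105,0,0,0,-0.1, -0.005,-0.145,0,0,0,-0.14, -0.007,-0.185,0,0,0,-0.178, -0.0077,-0.21,0.01,0,0,-0.178, -0.0077,-0.2233,0.02,0,0,-0.178, -0.0077,-0.2233,0.03,0,0,-0.178, -0.0077,-0.2233,0.03,0,0,-0.178, -0.0077,-0.2233,0.03,0,0,-0.178]'; python3 go.py 554.3 282.9 -8.4 9.3; python3 - <<'E'
from h import *
cv2.imwrite("pics/f1.png",cv2.resize(camera("scene")["frame"][220:340,280:440,::-1],None,fx=4,fy=4,interpolation=cv2.INTER_CUBIC))
E
```

```text
time: 20.6
tool_pos: [554.2, 281.3, 31.5]
orientation: [0.997, 0.08, -0.001, 0.001]
wrist_force: [0.1, -0.0, -0.9]
finger_gap: 37.8
shift m [ 0.0004 -0.0016  0.0399] dist 0.04 turn [ 0.0011  0.0018 -0.0014] t 20.6 gap 37.8
```

View pics/f1.png

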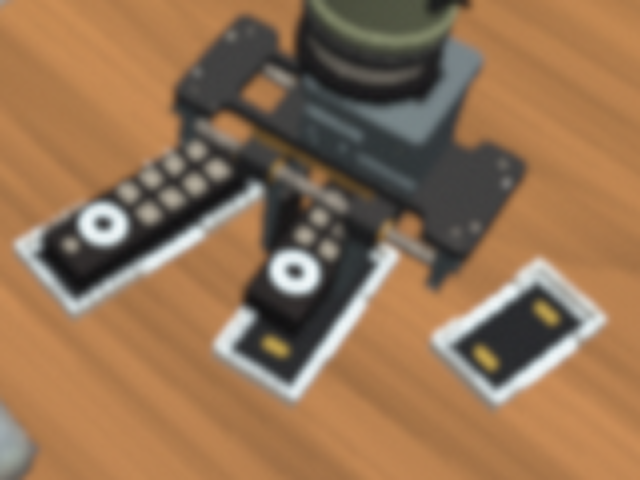

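```bash
python3 -m handwheel '[0,-0.001,0.012,0,0,0, 0,-0.001,0.024,0,0,0, 0,-0.001,0.032,0,0,0, 0,-0.001,0.036,0,0,0, 0,-0.001,0.038,0,0,0, 0,-0.001,0.038,0,0,0, 0,-0.001,0.038,0,0,0]'; python3 go.py 554.3 282.9 -8.4 9.3
```

```text
time: 21.35
tool_pos: [554.7, 284.1, -5.4]
orientation: [0.997, 0.081, 0.0, -0.0]
wrist_force: [-0.1, 0.3, -0.5]
finger_gap: 38.0
shift m [-0.0006  0.0012  0.003 ] dist 0.003 turn [-0.0001 -0.0007  0.0001] t 21.35 gap 38.0
```

```bash
python3 -m handwheel '[-0.0006,0.0012,0.001,0,0,0, -0.0006,0.0012,0.002,0,0,0, -0.0006,0.0012,0.003,0,0,0, -0.0006,0.0012,0.0034,0,0,0, -0.0006,0.0012,0.0034,0,0,0]'
```

```text
time: 21.85
tool_pos: [554.1, 282.7, -8.5]
orientation: [0.997, 0.081, 0.0, 0.0]
wrist_force: [-1.5, -1.1, 4.4]
finger_gap: 37.9
```

```bash
python3 -m handwheel '[0,0,0,0,0,0, 0,0,0,0,0,0, 0,0,0,0,0,0, 0,0,0,0,0,0]' 55; python3 -m handwheel '[0,0,-0.015,0,0,0, 0,0,-0.035,0,0,0, 0,0,-0.065,0,0,0, 0,0,-0.09,0,0,0, 0,0,-0.09,0,0,0, 0,0,-0.09,0,0,0]'; python3 go.py 569 -161.2 70 134.8
```

```text
time: 22.25
tool_pos: [553.9, 282.7, -9.4]
orientation: [0.997, 0.081, -0.0, 0.0]
wrist_force: [0.2, -0.2, 0.3]
finger_gap: 50.0
time: 22.85
tool_pos: [553.9, 282.7, 80.9]
orientation: [0.997, 0.081, 0.0, -0.0]
wrist_force: [-0.5, -0.6, 0.3]
finger_gap: 49.9
shift m [-0.0569  0.4405  0.0108] dist 0.444 turn [ 4.0000e-04 -2.0000e-04 -2.1903e+00] t 22.85 gap 49.9
```

```bash
python3 -m handwheel '[-0.005,0.035,0,0,0,-0.14, -0.009,0.07,0,0,0,-0.28, -0.014,0.105,0,0,0,-0.42, -0.018,0.14,0,0,0,-0.56, -0.023,0.175,0,0,0,-0.7, -0.027,0.21,0,0,0,-0.84, -0.032,0.245,0,0,0,-0.98, -0.036,0.28,0,0,0,-1.12, -0.041,0.315,0,0,0,-1.26, -0.045,0.35,0,0,0,-1.4]' 65; python3 go.py 569 -161.2 70 134.8
```

```text
time: 23.85
tool_pos: [564.7, -71.2, 79.0]
orientation: [0.708, 0.706, -0.001, -0.001]
wrist_force: [-0.0, 1.0, 0.8]
finger_gap: 59.4
shift m [-0.09    0.0046  0.009 ] dist 0.091 turn [-0.0032 -0.0018 -0.7846] t 23.85 gap 59.4
```

```bash
python3 -m handwheel '[-0.03,0.002,0,0,0,-0.14, -0.06,0.003,0,0,0,-0.28, -0.085,0.004,0.005,0,0,-0.42, -0.0895,0.0045,0.009,0,0,-0.56, -0.0895,0.0045,0.02,0,0,-0.7, -0.0895,0.0045,0.04,0,0,-0.785, -0.0895,0.0045,0.05,0,0,-0.785, -0.0895,0.0045,0.05,0,0,-0.785, -0.0895,0.0045,0.05,0,0,-0.785]'; python3 go.py 569 -161.2 -14 134.8; python3 - <<'E'
from h import *
cv2.imwrite("pics/g1.png",cv2.resize(camera("scene")["frame"][130:270,160:340,::-1],None,fx=4,fy=4,interpolation=cv2.INTER_CUBIC))
E
```

```text
time: 24.75
tool_pos: [569.7, -159.4, 30.5]
orientation: [0.387, 0.922, -0.0, -0.001]
wrist_force: [-0.2, 0.4, 0.9]
finger_gap: 59.2
shift m [-0.0009 -0.0017  0.0445] dist 0.045 turn [-0.0005 -0.0009 -0.0065] t 24.75 gap 59.2
```

View pics/g1.png

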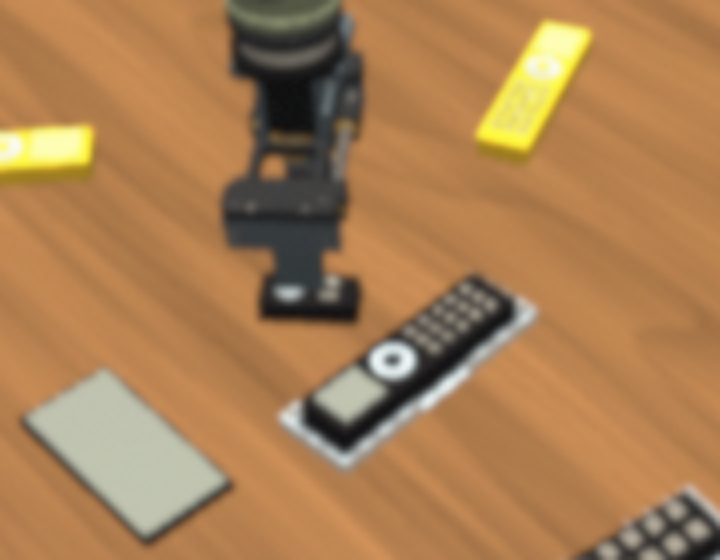

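The jaws are in line with the tiny remote at crop (310,298). I'll descend and grip.

```bash
python3 -m handwheel '[0,-0.001,0.012,0,0,-0.005, 0,-0.001,0.02,0,0,-0.005, 0,-0.001,0.02,0,0,-0.005, 0,-0.001,0.02,0,0,-0.005]'; python3 go.py 569.3 -161.4 -14 134.8
```

```text
time: 25.2
tool_pos: [569.0, -160.1, 10.6]
orientation: [0.385, 0.923, -0.0, -0.0]
wrist_force: [0.6, -0.3, -0.6]
finger_gap: 59.5
shift m [-0.0011 -0.0007  0.0246] dist 0.025 turn [-0.0003 -0.0005 -0.0005] t 25.2 gap 59.5
```

```bash
python3 -m handwheel '[-0.001,-0.0007,0.01,0,0,0, -0.001,-0.0007,0.018,0,0,0, -0.001,-0.0007,0.024,0,0,0, -0.001,-0.0007,0.0243,0,0,0, -0.001,-0.0007,0.0243,0,0,0]';  python3 -m handwheel '[0,0,0,0,0,0, 0,0,0,0,0,0, 0,0,0,0,0,0, 0,0,0,0,0,0, 0,0,0,0,0,0, 0,0,0,0,0,0]' 15 30;python3 -m handwheel '[0,0,-0.015,0,0,0, 0,0,-0.035,0,0,0, 0,0,-0.055,0,0,0, 0,0,-0.085,0,0,0, 0,0,-0.085,0,0,0, 0,0,-0.085,0,0,0]'; python3 go.py 476 382.2 65 172.3
```

```text
time: 25.7
tool_pos: [569.3, -161.4, -13.6]
orientation: [0.384, 0.923, -0.0, -0.0]
wrist_force: [-0.1, -0.0, 0.2]
finger_gap: 59.2
time: 26.3
tool_pos: [569.6, -161.5, -13.1]
orientation: [0.384, 0.923, 0.0, 0.0]
wrist_force: [-0.4, 0.2, 2.1]
finger_gap: 33.8
time: 26.9
tool_pos: [569.3, -161.4, 71.7]
orientation: [0.384, 0.923, -0.0, 0.0]
wrist_force: [0.2, 0.9, -0.6]
finger_gap: 33.6
shift m [0.4516 0.3167 0.0066] dist 0.552 turn [-0.000e+00  6.000e-04 -6.549e-01] t 26.9 gap 33.6
```

```bash
python3 -m handwheel '[0.02,0.014,0,0,0,-0.05, 0.055,0.038,0,0,0,-0.11, 0.092,0.064,0,0,0,-0.18, 0.128,0.09,0,0,0,-0.25, 0.165,0.116,0,0,0,-0.32, 0.202,0.142,0,0,0,-0.39, 0.239,0.168,0,0,0,-0.46, 0.276,0.194,0,0,0,-0.53, 0.312,0.219,0,0,0,-0.6, 0.345,0.242,0,0,0,-0.655]'; python3 go.py 476 382.2 65 172.3
```

```text
time: 27.9
tool_pos: [496.3, 255.3, 69.8]
orientation: [0.066, 0.998, -0.001, -0.001]
wrist_force: [1.4, -0.3, -0.4]
finger_gap: 33.6
shift m [0.0367 0.1231 0.0047] dist 0.129 turn [-0.0019 -0.0028  0.0032] t 27.9 gap 33.6
```

```bash
python3 -m handwheel '[0.011,0.035,0,0,0,0, 0.021,0.07,0,0,0,0, 0.03,0.1,0,0,0,0, 0.035,0.12,0.01,0,0,0, 0.0365,0.124,0.02,0,0,0, 0.0365,0.124,0.034,0,0,0, 0.0365,0.124,0.034,0,0,0, 0.0365,0.124,0.034,0,0,0]'; python3 go.py 476 382.2 -9.1 172.3; python3 - <<'E'
from h import *
cv2.imwrite("pics/i1.png",cv2.resize(camera("scene")["frame"][220:340,320:480,::-1],None,fx=4,fy=4,interpolation=cv2.INTER_CUBIC))
E
```

```text
time: 28.7
tool_pos: [478.4, 379.9, 36.7]
orientation: [0.068, 0.998, -0.001, -0.001]
wrist_force: [-0.3, 0.4, -1.2]
finger_gap: 33.5
shift m [0.0026 0.002  0.0458] dist 0.046 turn [-0.002  -0.0014 -0.0014] t 28.7 gap 33.5
```

View pics/i1.png

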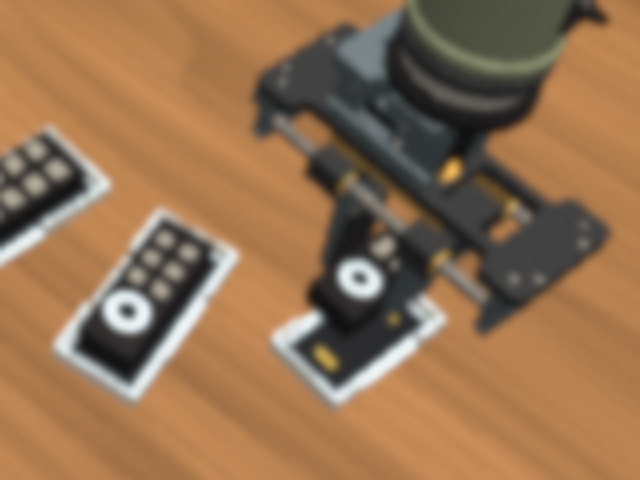

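The tiny remote is level over its dock, and the short remote is seated in its own at crop (145,305). Lower the tiny one.

```bash
python3 -m handwheel '[0.001,0.001,0.012,0,0,0, 0.0015,0.001,0.024,0,0,0, 0.0015,0.001,0.03,0,0,0, 0.0015,0.001,0.03,0,0,0, 0.0015,0.001,0.03,0,0,0]'; python3 go.py 476 382.2 -9.1 172.3
```

```text
time: 29.25
tool_pos: [477.2, 382.9, 7.4]
orientation: [0.067, 0.998, -0.0, -0.0]
wrist_force: [0.0, -0.3, -0.4]
finger_gap: 33.6
shift m [ 0.0011 -0.0008  0.0165] dist 0.017 turn [-0.0003 -0.0002  0.0002] t 29.25 gap 33.6
```

```bash
python3 -m handwheel '[0.001,-0.0007,0.005,0,0,0, 0.001,-0.0007,0.01,0,0,0, 0.001,-0.0007,0.013,0,0,0, 0.001,-0.0007,0.015,0,0,0, 0.001,-0.0007,0.016,0,0,0, 0.001,-0.0007,0.0165,0,0,0, 0.001,-0.0007,0.0165,0,0,0]'
```

```text
time: 29.95
tool_pos: [476.2, 382.4, -8.8]
orientation: [0.067, 0.998, 0.0, 0.0]
wrist_force: [-1.0, -0.1, -0.2]
finger_gap: 33.7
```

```bash
python3 -m handwheel '[0,0,0.0005,0,0,0, 0,0,0.0007,0,0,0, 0,0,0.0007,0,0,0]'
```

```text
time: 30.25
tool_pos: [476.3, 382.4, -9.1]
orientation: [0.067, 0.998, 0.0, 0.0]
wrist_force: [-1.6, -1.2, 3.3]
finger_gap: 33.7
```

```bash
python3 -m handwheel '[0,0,0,0,0,0, 0,0,0,0,0,0, 0,0,0,0,0,0, 0,0,0,0,0,0]' 52; python3 -m handwheel '[0,0,-0.015,0,0,0, 0,0,-0.035,0,0,0, 0,0,-0.065,0,0,0, 0,0,-0.1,0,0,0, 0,0,-0.13,0,0,0, 0,0,-0.13,0,0,0]'; python3 go.py 350 350 200 172.3;python3 go.py 250 450 200 172.3
```

```text
time: 30.65
tool_pos: [476.1, 382.3, -9.8]
orientation: [0.067, 0.998, -0.0, -0.0]
wrist_force: [-0.2, 0.4, -0.1]
finger_gap: 47.4
time: 31.25
tool_pos: [478.6, 384.3, 125.3]
orientation: [0.067, 0.998, 0.003, 0.004]
wrist_force: [1.0, 0.5, -0.7]
finger_gap: 47.3
shift m [ 0.1223 -0.0507 -0.0759] dist 0.153 turn [0.0069 0.0068 0.0001] t 31.25 gap 47.3
shift m [ 0.2348  0.035  -0.0761] dist 0.249 turn [0.0069 0.0068 0.0001] t 31.25 gap 47.3
```

Back the arm out of the camera's view for the final check.

```bash
python3 -m handwheel '[0.03,0,-0.02,0,0,0, 0.065,0.005,-0.04,0,0,0, 0.1,0.01,-0.06,0,0,0, 0.14,0.02,-0.075,0,0,0, 0.18,0.03,-0.075,0,0,0, 0.22,0.035,-0.075,0,0,0, 0.2348,0.035,-0.075,0,0,0, 0.2348,0.035,-0.075,0,0,0, 0.2348,0.035,-0.075,0,0,0]'; python3 - <<'E'
from h import *
t=camera("top"); s=camera("scene")
print("docks",find(t,D,12,"any"))
cv2.imwrite("pics/j1.png",cv2.resize(t["frame"][110:270,130:350,::-1],None,fx=3.6,fy=3.6,interpolation=cv2.INTER_CUBIC))
cv2.imwrite("pics/j2.png",cv2.resize(s["frame"][130:350,150:450,::-1],None,fx=2.6,fy=2.6,interpolation=cv2.INTER_CUBIC))
E
```

```text
time: 32.15
tool_pos: [248.9, 448.2, 195.0]
orientation: [0.067, 0.998, -0.0, 0.0]
wrist_force: [0.8, 0.2, 0.2]
finger_gap: 47.4
docks {'long': [557.1, -59.7, 208.1, 69.5, 5.2], 'medium': [580.9, 172.4, 168.2, 66.8, -6.6], 'short': [554.3, 282.9, 133.3, 62.4, 9.3], 'tiny': [476.4, 382.1, 102.5, 59.9, -7.7]}
```

View pics/j1.png

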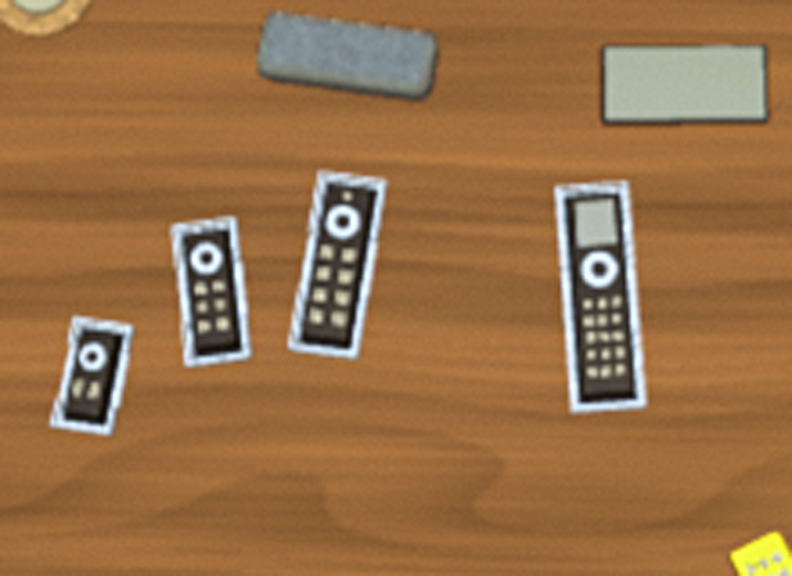

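View pics/j2.png

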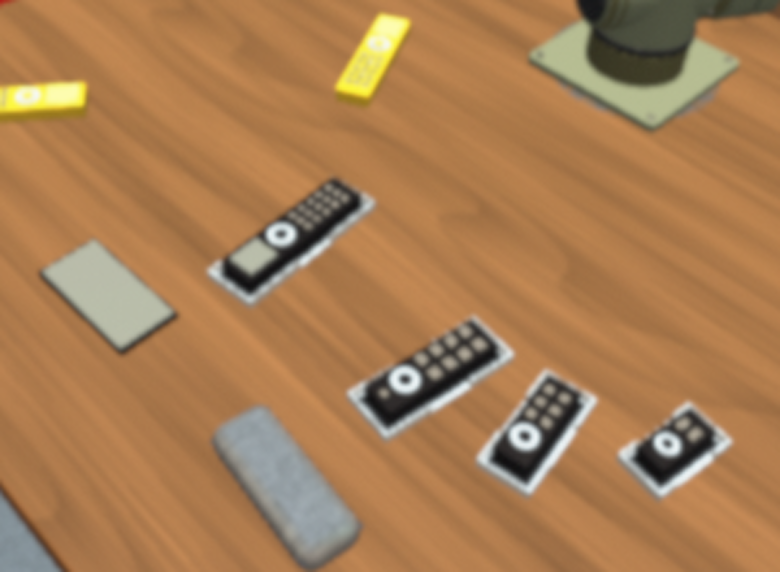

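Each remote lies face up inside its own rim: long (600,297), medium (337,265), short (211,292) and tiny (91,376) in the top crop. The phone, glasses case and yellow look-alikes look unmoved. I'll hand it in.

```bash
python3 -c "
from cell import bot
print(bot.finish_job())"
```

```text
the job is handed in; nothing more can be done
None
```

All four remotes are in their matching docks, face up, lengthwise and flat. I placed them longest first, set each one down until it touched the dock floor (about 3–6 N), and handed the job in at about 32 s.

- **Final check:** in both camera views every remote lies inside its dock's rim. The phone, the glasses case and the yellow look-alikes look unmoved, and the arm was clear of everything.
- **One disagreement:** the reported tool position lay about 20 mm beyond the real fingertips. My first grasp on the long remote therefore closed in the air above it without touching anything. I measured the offset in the pictures and allowed for it in every grasp after that.
- **Not measured:** I judged flatness and fit inside the rims by eye from the pictures and from the contact heights.

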